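Trip the hidden drawer latch

TASK

The parts drawer has latched itself shut. Take the short screwdriver from the tool block, put its tip into the slot in the top of the cabinet and feel gently along the slot for the hole, then push the hidden latch down through it until the drawer springs open. Never lean on the screwdriver harder than about 20 N, put it back upright and fully home in the bore it came from, and leave the other things on the bench alone.

Things in the scene. Friction and masses are not known exactly. Their poses are not given: they have to be found in the camera images.
- cabinet: grey cabinet with one drawer, fixed, 150 (x) x 180 (y) x 100 mm high; origin under its centre, z up, drawer faces its -x. Its top has a slot. 6 mm below the top surface a sprung steel plate closes the slot from below; it sinks under load: 1.5 N to start, 1.5 N/mm, hard stop at 3 mm. The plate has one hole, as wide as the slot and 9 mm along y
- slot (a point): centre of the slot in the cabinet's flat top, at the top surface, 100 mm above the bench; axes as the cabinet. The slot is 12 mm along x, 54 mm along y, through the 4 mm top. The hole in the plate below it has its centre anywhere within 15 mm of the slot's centre along y, either way (not measured, different each time)
- drawer (a joint): how far the drawer stands out to the cabinet's -x, m; 0 latched; freed, a spring drives it to 0.045 and holds it there. The latch pad lies under the hole, 13 to 19 mm (different each time) below the unloaded plate's top; it yields at 4 N plus 1 N/mm, frees the drawer after 3 to 9 mm of travel (different too), meets a hard stop at 10.5 mm, and springs back when let go
- tool_block: wooden tool block, fixed to the bench, 60 (x) x 100 (y) x 70 mm high, three upright bores in a row along y; the screwdriver's is the middle one; origin at the centre of the underside
- bore (a point): mouth of the middle bore, 9 mm wide and right through, at the block's top face (70 mm above the bench)
- screwdriver: short screwdriver, 170 mm long, 60 g, stands upright in the middle bore, hanging by its collar. Its own y axis runs from tip to handle, up while it stands; the body's origin lies 13 mm beside the shaft's centre line, half way along. Handle: 27 mm thick, 98 mm long, the upper part of the tool. Collar 11 mm thick, 8 mm long, shaft 6 mm thick and 65 mm long beyond it
- tip (a point): point of the screwdriver's blade, on its centre line; y axis points to the handle
- handle (a point): on the centre line in the handle, 135 mm above the tip and 35 mm below the handle's end
- spanner: open-ended spanner, 186 mm, bystander on the bench
- flange: steel flange, 64 mm wide, 35 mm high, bystander
- v_block: steel V-block, 50 x 60 x 40 mm, bystander
- alu_block: aluminium block, 45 x 60 x 32 mm, bystander
Things that resemble listed ones, but are neither listed nor needed, are in the scene too. There is more than one size of the tool_block; the one meant has the size given above.

How it is judged:
By the outcome, as a careful person would: the job done as asked, in the order asked, and still so for the second after the job is handed in, with the robot touching nothing.
It also fails if it takes over 72 s, if anything falls off the work surface, if the arm or the gripper's body presses on something with over 40 N, if the wrist force passes 120 N, or if a joint passes its speed limit or range.

ROBOT

A 7-joint arm with a two-finger parallel gripper is mounted at the origin on a cart in front of the work surface, level with it; the furniture and walls round the work are solid. World frame = base frame: x ahead of the robot, y to its left, z up, the work surface at z = 0. Lengths are in m, angles in rad, forces in N, time in s.
With the tool pointing down it reaches from about 0.425 to 0.8 m from the base axis. Payload 8.3 kg.
Tool frame: the origin (TCP) lies where the fingers leave the gripper's body, on its centre line; the fingertips stand 73 mm ahead of it and the grasp point (between the pads) lies 54 mm ahead of it (tip_extent is the z of the fingertips in the tool frame, in m); z points along the fingers, y is the direction in which the jaws open and shut (so a half turn about z gives the same grasp; the last joint's range is limited). The gripper opens to 85 mm and grips with 20 to 120 N. Pads are 22 mm wide; open, the fingers measure 114 mm over their backs; the gripper's body (76 mm by 85 mm) begins 54 mm behind the grasp point. The pads swing forward as they close: fully open they stand 13 mm farther back than shut.
Start: joints at [-1.32, 0.383, 0.016, 1.37, -0.006, 1.388, -0.046], TCP at [0.193, 0.594, 0.304] pointing down, gripper open.
Joint ranges: [-2.95, 2.95], [-0.25, 2.06], [-1.52, 1.56], [0.18, 2.33], [-1.44, 4.58], [0.02, 2.06], [-3.01, 3.01]. Speed limits (rad/s): [2.39, 2.39, 3.01, 3.01, 3.14, 3.14, 3.14].

INTERFACE

Orientations are given as a 3x3 rotation matrix whose columns are the frame's x, y, z axes.
In Python, from cell import * gives the robot as it stands.
- The arm moves only by the shell command python3 -m pendant 'ROWS'. ROWS is JSON, one flat list of numbers, 7 for each row, row after row: the turn, a rotation vector about the world's x, y, z in degrees, then the shift along the world's x, y, z in mm, then the gripper command: -1 is shut, 1 is fully open, values between are in proportion. A call has 1 to 12 rows; each row is the pose to reach, as a shift and turn from the pose measured when the call began; what a row does not reach only later rows make up. A row lasts 1/10 s, in which the tool goes at most 50 mm and 8.59 degrees, less where a joint would pass 70% of its speed; a pose out of reach is approached as far as the arm can. A call with a gripper value outside its range is refused whole. The fingers move at their own pace and stop on an object; the grip force is fixed at half the most. Time passes only in rows, so rows that repeat a pose let the fingers close. It gives the time, the measured TCP pose, the force and the opening at its end, in the units of the state.
- get_state(): the state, without advancing time (a new reading comes with each control period).
- read_camera(name): name is "side" or "top" or "wrist"; returns a dict with "pixels" (420x560x3 uint8, red, green, blue), "intrinsics" (3x3 intrinsics, pixels), "rvec" (rotation vector, rad) and "tvec" (3), from world to camera coordinates, as OpenCV has them. Camera axes: x right, y down, z forward; pixel columns grow to the right and rows downward; lengths in m; the calibration is good to about 2 mm. A picture is of the moment at which its call begins. There is no depth.
- finish_job(): hands the job in, once; it reports no verdict.
Trained networks look in the newest picture that a camera, given by its name, has taken for a name from the list of things; names that differ only in an ending like _2 or _b are one class to them, and where a whole thing is asked for, a point or a joint stands for the part that bears it (a point fixed in the world has none). Each returns a list of dicts, best first, with "confidence" (0 to 1); they miss things now and then, are a little off and sometimes report something else, mostly with a low value. They report only what shows in the picture. A call takes as long as a camera call. They do not tell look-alikes from the thing itself.
- regions_of(camera, query): "region" (420x560 bool, what is visible of it) and "box" ([left, top, right, bottom] in pixels, round what is visible of it).
The state is a dict: "t": time; "joints": joint angles; "dq": joint speeds; "tau": joint torques, N m; "tcp_pos": TCP position; "tool_rot": TCP orientation; "ft_force": force on the tool from outside, world axes, zero at the start; "wrist_torque": the same for the moment, N m; "finger_gap": finger opening in m.
Only numpy, scipy, OpenCV 4.12 (cv2) and the standard library are available. Lean on these libraries where they do the work, as an engineer would, in place of code of your own. Each camera call takes 0.05 s, during which the arm holds its last target.

## Working session

There is one attempt and no reset: what is moved stays moved. The work goes in short steps, Python scripts to look and compute and a shell command to move; the robot and the scene stay as the last step left them, time stands still between calls to the robot, and variables do not carry over. Pictures are saved under pics/ and viewed, and the job is handed in when it is done.

```bash
ls; mkdir -p pics; python3 - <<'E'
from cell import *
import cv2,numpy as np
s=get_state();print({k:np.round(v,3).tolist() for k,v in s.items()})
for n in ["side","top","wrist"]:
    c=read_camera(n);cv2.imwrite(f"pics/{n}0.png",c["pixels"][:,:,::-1])
    R=cv2.Rodrigues(np.array(c["rvec"],float))[0];print(n,np.round(-R.T@np.array(c["tvec"]).ravel(),3),np.round(R,2).tolist(),np.round(c["intrinsics"],1).tolist())
    for q in ["cabinet","tool_block","screwdriver"]:
        for d in regions_of(n,q): print(n,q,round(d["confidence"],2),np.round(d["box"]).tolist())
E
```

```text
pics
{'t': 0.0, 'joints': [-1.32, 0.384, 0.016, 1.371, -0.006, 1.388, -0.046], 'dq': [-0.002, -0.0, 0.0, -0.002, -0.002, 0.0, 0.001], 'tau': [0.001, -62.761, 0.845, -37.182, 0.016, 0.014, 0.0], 'tcp_pos': [0.193, 0.594, 0.303], 'tool_rot': [[-0.951, 0.309, -0.001], [0.309, 0.951, -0.002], [-0.0, -0.002, -1.0]], 'ft_force': [0.279, -0.375, 0.41], 'wrist_torque': [-0.048, -0.031, 0.002], 'finger_gap': 0.085}
side [ 0.144 -0.312  0.762] [[0.75, -0.66, -0.01], [-0.47, -0.53, -0.71], [0.47, 0.53, -0.71]] [[445.5, 0.0, 275.5], [0.0, 445.5, 211.7], [0.0, 0.0, 1.0]]
side cabinet 0.98 [246.0, 193.0, 366.0, 302.0]
side tool_block 0.98 [217.0, 192.0, 250.0, 229.0]
side tool_block 0.68 [143.0, 203.0, 203.0, 255.0]
side screwdriver 0.71 [160.0, 171.0, 176.0, 220.0]
top [0.412 0.176 0.999] [[-0.02, -1.0, 0.03], [-0.98, 0.01, -0.17], [0.17, -0.03, -0.98]] [[392.6, 0.0, 282.0], [0.0, 392.6, 212.3], [0.0, 0.0, 1.0]]
top cabinet 0.61 [257.0, 173.0, 332.0, 248.0]
top cabinet 0.49 [264.0, 238.0, 314.0, 246.0]
top tool_block 0.71 [198.0, 213.0, 230.0, 234.0]
top tool_block 0.62 [169.0, 261.0, 223.0, 296.0]
top screwdriver 0.74 [177.0, 272.0, 195.0, 282.0]
wrist [0.125 0.617 0.374] [[0.31, 0.95, -0.0], [0.91, -0.3, 0.28], [0.27, -0.09, -0.96]] [[344.8, 0.0, 280.1], [0.0, 344.8, 202.3], [0.0, 0.0, 1.0]]
wrist tool_block 0.55 [172.0, 353.0, 193.0, 381.0]
```

View pics/side0.png

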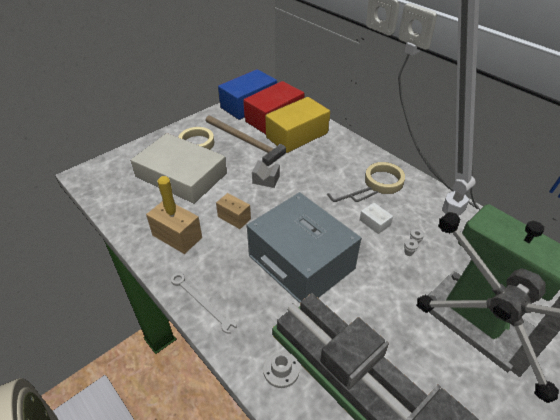

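View pics/top0.png

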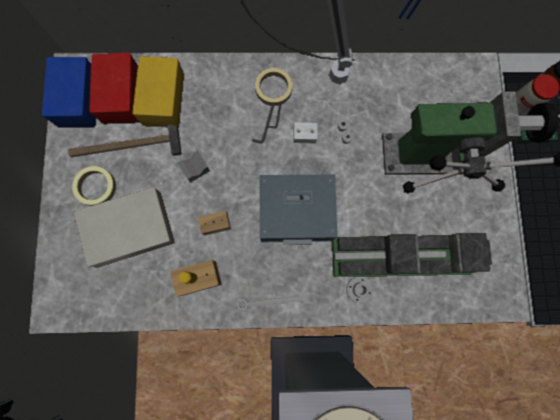

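View pics/wrist0.png

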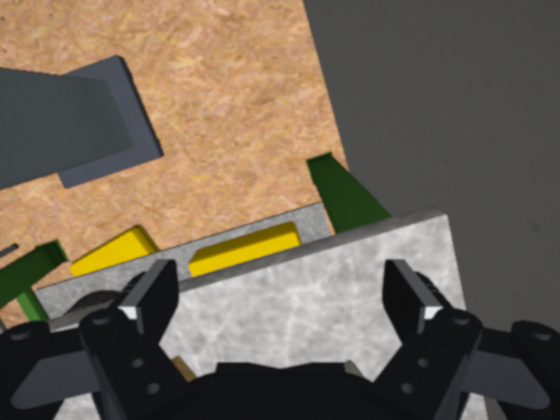

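```bash
cat > h.py <<'E'
from cell import *
import cv2,numpy as np
from scipy.optimize import least_squares
def cam(n):
    c=read_camera(n);c["K"]=np.array(c["intrinsics"],float);c["R"]=cv2.Rodrigues(np.array(c["rvec"],float))[0];c["t"]=np.array(c["tvec"],float).ravel();c["o"]=-c["R"].T@c["t"];return c
def atz(c,uv,z):
    d=c["R"].T@np.linalg.inv(c["K"])@np.array([uv[0],uv[1],1.]);return c["o"]+d*(z-c["o"][2])/d[2]
def proj(c,P):
    q=(np.atleast_2d(P)@c["R"].T+c["t"])@c["K"].T;return q[:,:2]/q[:,2:]
def crop(c,box,f,name):
    l,t,r,b=box;cv2.imwrite("pics/"+name,cv2.resize(c["pixels"][t:b,l:r,::-1],None,fx=f,fy=f,interpolation=cv2.INTER_CUBIC))
E
python3 - <<'E'
from h import *
S=cam("side");T=cam("top")
crop(S,(120,150,270,270),5,"s1.png");crop(S,(235,185,375,305),5,"s2.png")
crop(T,(160,200,260,300),6,"t1.png");crop(T,(245,160,345,260),6,"t2.png")
def hull(P,c):
    m=np.zeros((420*4,560*4),np.uint8);cv2.fillConvexPoly(m,cv2.convexHull((proj(c,P)*4+2).astype(np.int32)),1);return cv2.resize(m.astype(np.float32),(560,420),interpolation=cv2.INTER_AREA)
def box(p,d):
    x,y,a=p;R=np.array([[np.cos(a),-np.sin(a)],[np.sin(a),np.cos(a)]])
    return np.array([[*(R@[sx*d[0]/2,sy*d[1]/2]+[x,y]),z] for sx in(-1,1) for sy in(-1,1) for z in(0,d[2])])
from scipy.optimize import minimize
regs={}
for n,c in(("side",S),("top",T)):
    for q in("cabinet","tool_block","screwdriver"):
        regs[n,q]=regions_of(n,q)
        for r in regs[n,q]:print(n,q,round(r["confidence"],2),np.round(r["box"]).tolist(),r["region"].sum())
def pick(n,q,uv): return [r for r in regs[n,q] if r["box"][0]<=uv[0]<=r["box"][2] and r["box"][1]<=uv[1]<=r["box"][3]]
for q,us,ut,d,z in(("cabinet",(300,240),(298,208),(.15,.18,.1),.1),("tool_block",(174,230),(200,280),(.06,.1,.07),.07)):
    g=atz(T,ut,z)[:2]
    ms=[(c,max(pick(n,q,u),key=lambda r:r["region"].sum())["region"].astype(np.float32)) for n,c,u in(("side",S,us),("top",T,ut)) if pick(n,q,u)]
    best=None
    for a0 in(-.3,0,.3):
        r=minimize(lambda p:sum(np.abs(hull(box(p,d),c)-m).sum() for c,m in ms),[*g,a0],method="Nelder-Mead",options=dict(initial_simplex=np.array([[*g,a0],[g[0]+.02,g[1],a0],[g[0],g[1]+.02,a0],[g[0],g[1],a0+.2]])))
        if best is None or r.fun<best.fun:best=r
    print(q,len(ms),np.round(best.x,4),best.fun)
    for c,m in ms:print(m.sum(),np.abs(hull(box(best.x,d),c)-m).sum())
E
```

```text
side cabinet 0.78 [246.0, 193.0, 363.0, 301.0] 8146
side cabinet 0.61 [261.0, 351.0, 297.0, 390.0] 1066
side cabinet 0.39 [157.0, 173.0, 177.0, 221.0] 452
side tool_block 0.82 [215.0, 190.0, 250.0, 231.0] 831
side tool_block 0.64 [147.0, 202.0, 202.0, 256.0] 1826
side screwdriver 0.95 [158.0, 174.0, 177.0, 219.0] 457
top cabinet 0.81 [258.0, 171.0, 334.0, 245.0] 5278
top cabinet 0.3 [234.0, 292.0, 309.0, 310.0] 411
top tool_block 0.91 [169.0, 261.0, 223.0, 296.0] 1082
top tool_block 0.63 [197.0, 215.0, 229.0, 234.0] 558
top tool_block 0.24 [283.0, 238.0, 313.0, 244.0] 148
top screwdriver 0.57 [178.0, 272.0, 196.0, 280.0] 189
cabinet 2 [ 0.5851  0.1105 -0.0107] 388.3125
8146.0 268.9375
5278.0 119.375
tool_block 2 [0.4237 0.3541 0.2492] 439.125
1826.0 204.375
1082.0 234.75
```

View pics/s1.png

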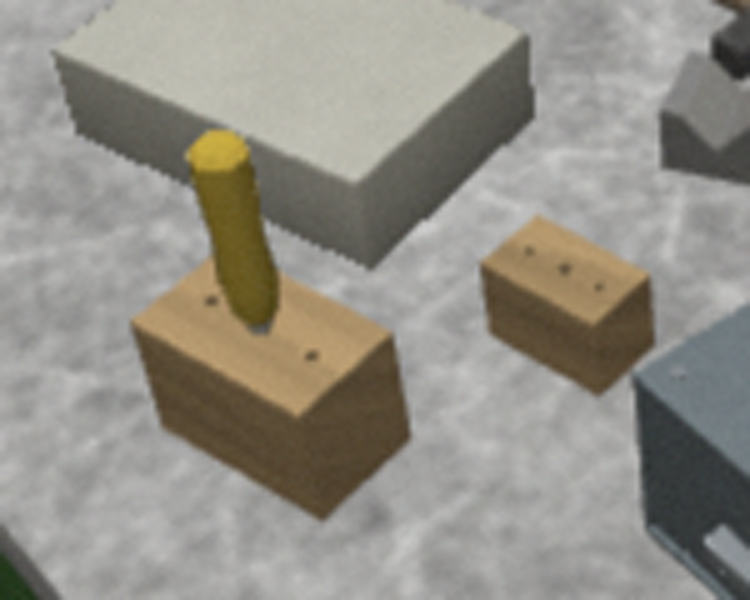

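View pics/s2.png

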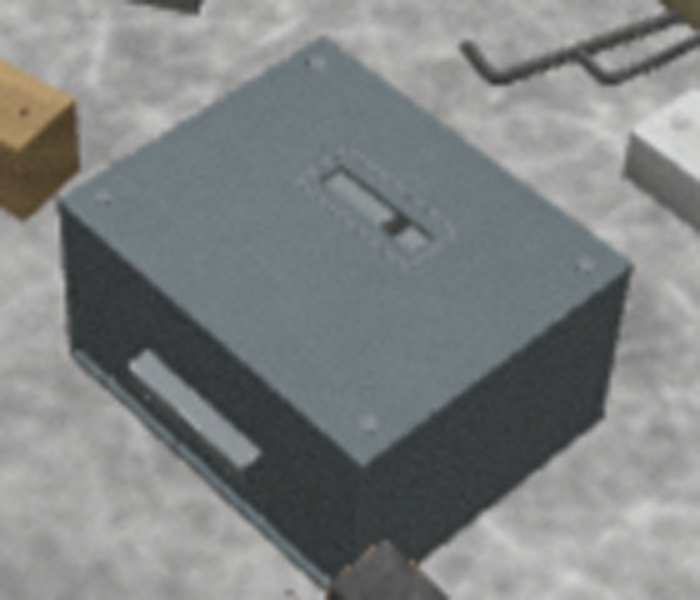

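View pics/t1.png

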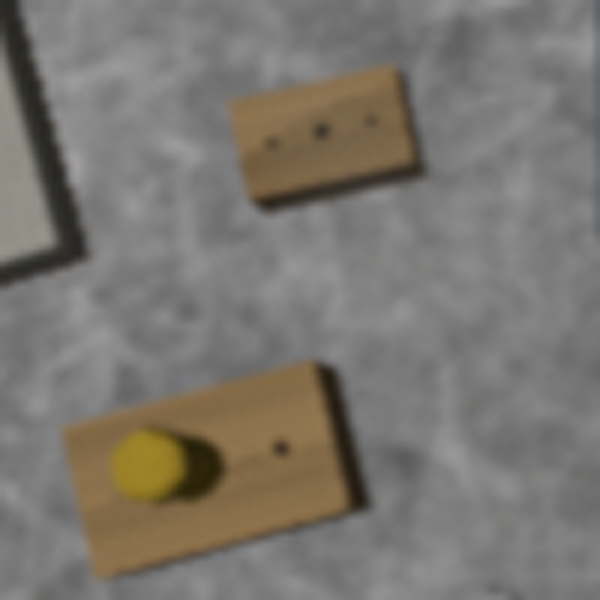

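View pics/t2.png

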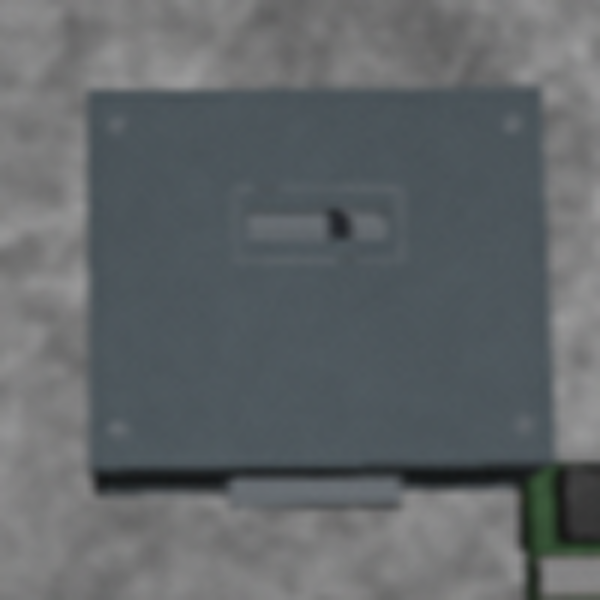

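```bash
python3 - <<'E'
from h import *
S=cam("side");T=cam("top")
f=lambda p,l,t,s:np.array([(p[0]+.5)/s-.5+l,(p[1]+.5)/s-.5+t])
def top(c,ps,l,t,s,z):
    return np.array([atz(c,f(p,l,t,s),z)[:2] for p in ps])
bt=top(T,[(65,430),(315,362),(350,510),(98,577)],160,200,6,.07)
print("block top",bt.round(4).tolist(),bt.mean(0),[np.linalg.norm(bt[i]-bt[i-1]).round(4) for i in range(4)])
bs=top(S,[(133,323),(392,337),(298,415)],120,150,5,.07)
print("block side",bs.round(4).tolist(),(bs[0]+bs[1])/2)
print("bores top (right)",top(T,[(281,448)],160,200,6,.07),"side L,R",top(S,[(211,300),(312,355)],120,150,5,.07))
print("handle top",top(T,[(150,465)],160,200,6,.175),top(S,[(218,150)],120,150,5,.175))
ct=top(T,[(90,90),(542,88),(552,465),(92,467)],245,160,6,.1);cs=top(S,[(62,203),(322,38),(630,267),(362,463)],235,185,5,.1)
for c in(ct,cs):print("cab",c.round(4).tolist(),c.mean(0).round(4))
print("slot",top(T,[(318,228),(248,228),(388,228)],245,160,6,.1).round(4).tolist(),top(S,[(320,180),(338,165),(433,238),(412,248)],235,185,5,.1).mean(0))
print("hole",top(T,[(340,224)],245,160,6,.094),top(S,[(400,222)],235,185,5,.094))
a=bt[1]-bt[0];print("block yaw",np.degrees(np.arctan2(a[0],-a[1])))
a=ct[1]-ct[0];print("cab yaw",np.degrees(np.arctan2(a[0],-a[1])))
a=ct[2]-ct[3];print("cab yaw",np.degrees(np.arctan2(a[0],-a[1])))
E
```

```text
block top [[0.4401, 0.407], [0.4646, 0.311], [0.4075, 0.2969], [0.3841, 0.3928]] [0.42407121 0.35189531] [np.float64(0.0577), np.float64(0.099), np.float64(0.0588), np.float64(0.0987)]
block side [[0.3826, 0.3923], [0.4625, 0.3096], [0.4069, 0.2978]] [0.42259563 0.35094454]
bores top (right) [[0.43165942 0.32371406]] side L,R [[0.41573544 0.38200024]
 [0.43055534 0.3235376 ]]
handle top [[0.42454989 0.35157873]] [[0.42180991 0.34951132]]
cab [[0.6613, 0.1973], [0.6602, 0.0186], [0.5103, 0.0211], [0.5123, 0.1979]] [0.586  0.1087]
cab [[0.5102, 0.1964], [0.658, 0.198], [0.6564, 0.0193], [0.5101, 0.0212]] [0.5837 0.1087]
slot [[0.6047, 0.1089], [0.605, 0.1363], [0.6043, 0.0815]] [0.60386231 0.10970405]
hole [[0.60746441 0.09973444]] [[0.60980929 0.10083824]]
block yaw 14.31077884561659
cab yaw -0.36468194397431136
cab yaw -0.6581184902975993
```

The only screwdriver is the yellow handle at top (186,277) and side (168,195). There are two candidate blocks: the large one at top (195,278), side (174,230), and a small look-alike at top (214,222), side (234,210). The crop shows the large one holding the driver in its middle bore, and its top measures 58 x 99 mm, so that is the one meant. The slot is at top (298,198). A dark gap, probably the hole, shows at about (301,197).

```bash
python3 -m pendant '[0,0,18,230,-243,0,1, 0,0,18,230,-243,0,1, 0,0,18,230,-243,0,1, 0,0,18,230,-243,0,1, 0,0,18,230,-243,0,1, 0,0,18,230,-243,0,1, 0,0,18,230,-243,0,1, 0,0,18,230,-243,0,1, 0,0,18,230,-243,0,1, 0,0,18,230,-243,0,1]'
python3 - <<'E'
from h import *
s=get_state();print(s["tcp_pos"],s["tool_rot"],s["ft_force"])
W=cam("wrist");crop(W,(0,0,560,420),1,"w1.png");print(W["o"])
for P in([.4235,.3512,.175],[.4235,.3512,.07]):print(proj(W,P))
E
```

```text
t: 2.1
tcp_pos: [0.4219, 0.3526, 0.3039]
tool_rot: [[-1.0, -0.002, -0.001], [-0.002, 1.0, 0.0], [0.001, 0.0, -1.0]]
ft_force: [-0.5, 0.4, 0.4]
finger_gap: 0.0853
[0.42194442 0.35261449 0.30386357] [[-9.99997261e-01 -2.28087529e-03 -5.24531990e-04]
 [-2.28112701e-03  9.99997283e-01  4.79805475e-04]
 [ 5.23436189e-04  4.81000685e-04 -9.99999747e-01]] [-0.50945888  0.43720562  0.43527832]
[0.3506382  0.35265611 0.37403326]
[[277.1985363 226.0856654]]
[[278.06007735 186.14397904]]
```

View pics/w1.png

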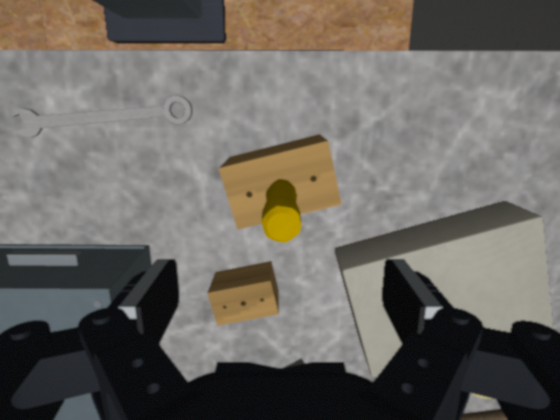

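```bash
python3 - <<'E'
from h import *
W=cam("wrist");crop(W,(200,120,360,260),5,"w2.png")
E
```

```text
(no output)
```

View pics/w2.png

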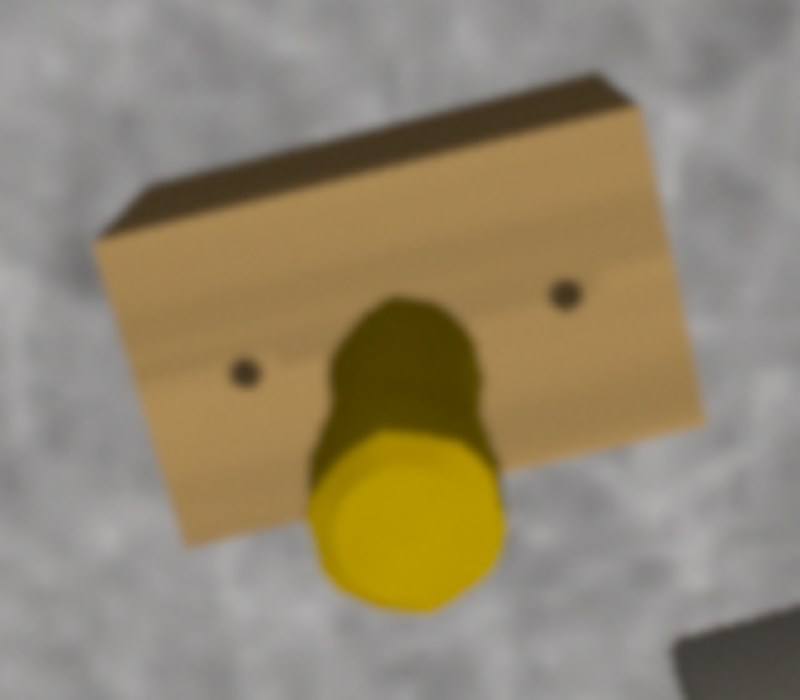

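```bash
python3 -m pendant '[0,0,0,1.3,0.3,-50,1, 0,0,0,1.3,0.3,-90,1, 0,0,0,1.3,0.3,-110,1, 0,0,0,1.3,0.3,-110,1, 0,0,0,1.3,0.3,-110,1]'
python3 -m pendant '[0,0,0,0,0,0,-1, 0,0,0,0,0,0,-1, 0,0,0,0,0,0,-1, 0,0,0,0,0,0,-1, 0,0,0,0,0,0,-1, 0,0,0,0,0,0,-1, 0,0,0,0,0,0,-1, 0,0,0,0,0,0,-1]'
python3 - <<'E'
from h import *
s=get_state();print(s["ft_force"],s["wrist_torque"])
S=cam("side");crop(S,(110,110,260,260),4,"s3.png")
W=cam("wrist");crop(W,(0,0,560,420),1,"w3.png")
E
```

```text
t: 2.7
tcp_pos: [0.4227, 0.354, 0.1944]
tool_rot: [[-1.0, -0.005, -0.0], [-0.005, 1.0, 0.0], [0.0, 0.0, -1.0]]
ft_force: [0.4, 1.0, -0.8]
finger_gap: 0.0856
t: 3.5
tcp_pos: [0.423, 0.3541, 0.1951]
tool_rot: [[-1.0, -0.004, 0.0], [-0.004, 1.0, 0.001], [-0.0, 0.001, -1.0]]
ft_force: [-0.8, -1.0, 5.9]
finger_gap: 0.0242
[-0.7783985  -0.99900986  5.91991039] [-0.29098235  0.18601179 -0.06069217]
```

View pics/s3.png

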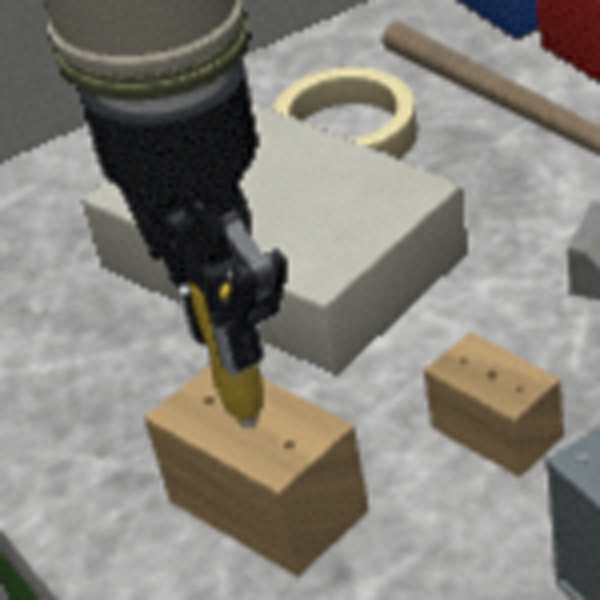

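View pics/w3.png

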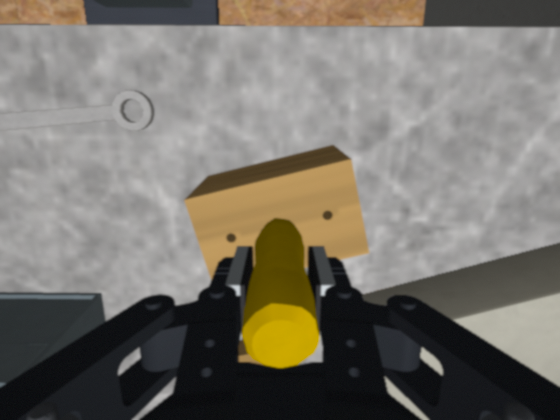

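```bash
python3 -m pendant '[0,0,0,0,0,8,-1, 0,0,0,0,0,20,-1, 0,0,0,0,0,40,-1, 0,0,0,0,0,60,-1, 0,0,0,0,0,85,-1, 0,0,0,0,0,125,-1, 0,0,0,0,0,125,-1, 0,0,0,0,0,125,-1]'
python3 - <<'E'
from h import *
s=get_state();print(s["ft_force"],s["wrist_torque"])
S=cam("side");crop(S,(90,60,240,260),3,"s4.png")
T=cam("top");crop(T,(100,150,340,330),3,"t4.png")
W=cam("wrist");crop(W,(0,0,560,420),1,"w4.png")
E
```

```text
t: 4.4
tcp_pos: [0.4233, 0.3544, 0.3219]
tool_rot: [[-1.0, -0.004, 0.002], [-0.004, 1.0, 0.003], [-0.002, 0.003, -1.0]]
ft_force: [0.6, 0.5, -1.4]
finger_gap: 0.0246
[ 0.63318504  0.47724474 -1.4443441 ] [-0.04063389 -0.0165649  -0.02408758]
```

View pics/s4.png

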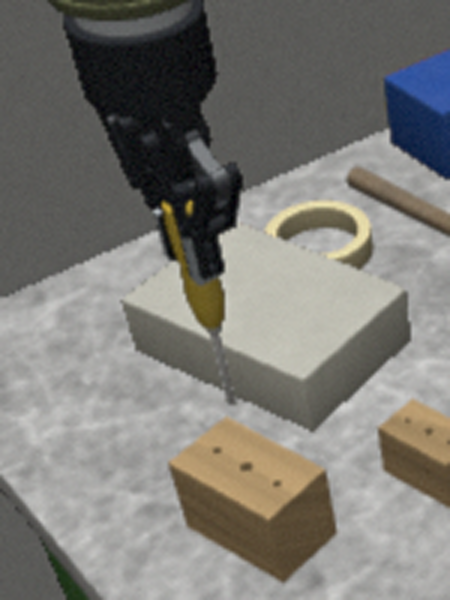

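View pics/w4.png

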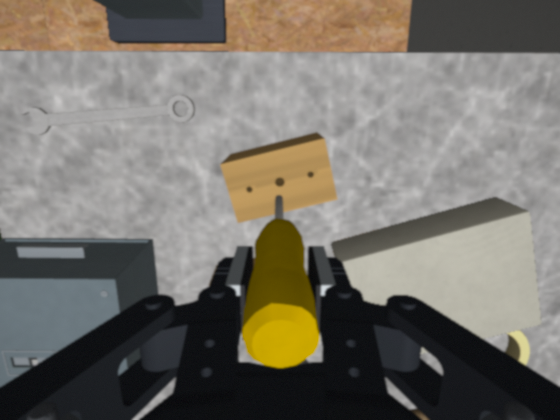

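View pics/t4.png

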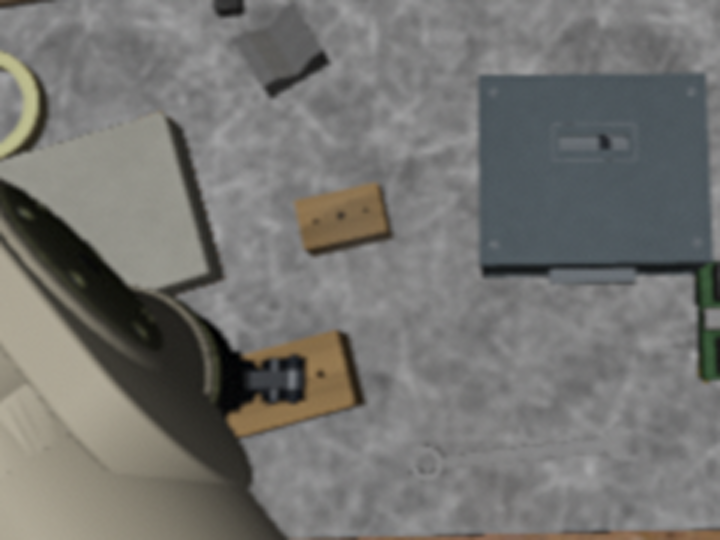

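```bash
python3 - <<'E'
from h import *
W=cam("wrist");crop(W,(230,140,330,240),7,"w5.png")
S=cam("side");crop(S,(140,160,215,235),8,"s5.png")
print(get_state()["tcp_pos"])
E
```

```text
[0.42268111 0.35380615 0.31906618]
```

View pics/w5.png

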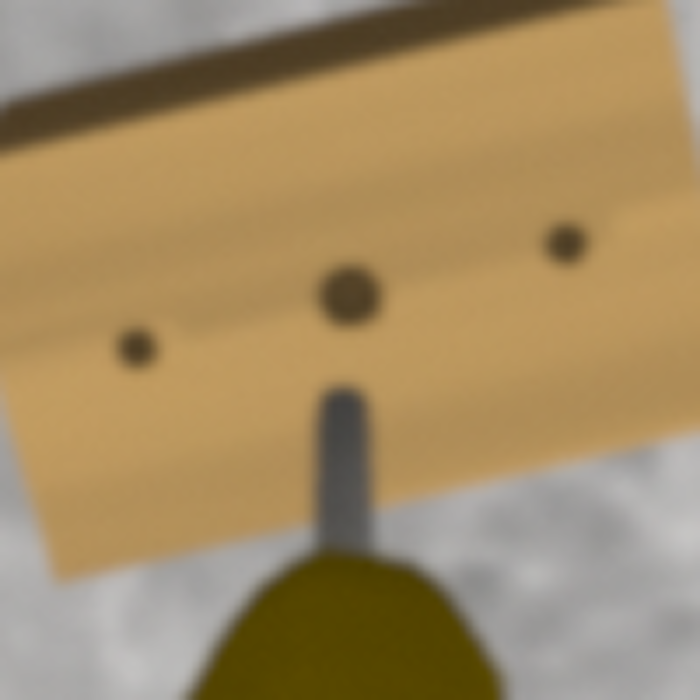

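View pics/s5.png

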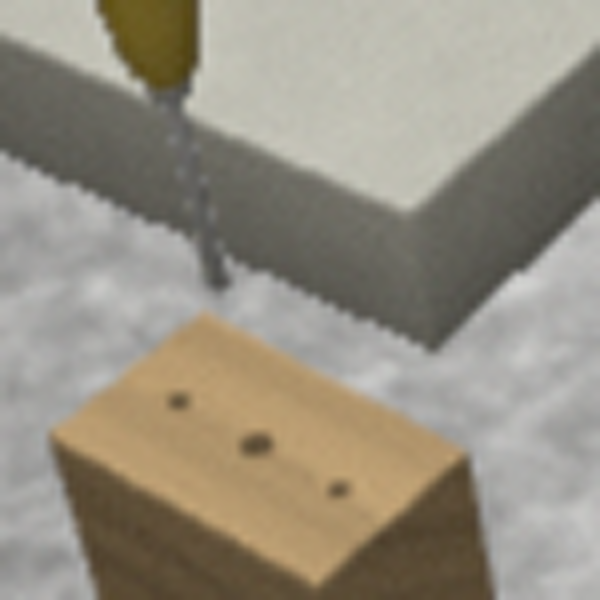

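```bash
python3 - <<'E'
from h import *
W=cam("wrist");S=cam("side")
g=lambda p,l,t,s:np.array([(p[0]+.5)/s-.5+l,(p[1]+.5)/s-.5+t])
print("bore W",atz(W,g((350,295),230,140,7),.07),"S",atz(S,g((257,444),140,160,8),.07))
print("tip W",atz(W,g((343,398),230,140,7),.129),"S",atz(S,g((219,285),140,160,8),.129))
print(get_state()["tcp_pos"])
E
```

```text
bore W [0.42337783 0.35358862 0.07      ] S [0.42295255 0.35281337 0.07      ]
tip W [0.42185261 0.35289736 0.129     ] S [0.42316157 0.35293883 0.129     ]
[0.42279495 0.35394355 0.31932632]
```

```bash
python3 -m pendant '[0,0,0,26,-34,0,-1, 0,0,0,52,-68,0,-1, 0,0,0,78,-103,0,-1, 0,0,0,104,-138,0,-1, 0,0,0,130,-172,0,-1, 0,0,0,156,-206,0,-1, 0,0,0,174,-230,0,-1, 0,0,0,182,-241,0,-1, 0,0,0,182,-241,0,-1, 0,0,0,182,-241,0,-1]'
python3 - <<'E'
from h import *
s=get_state();print(s["ft_force"],s["wrist_torque"])
W=cam("wrist");crop(W,(230,140,330,240),7,"w6.png");crop(W,(0,0,560,420),1,"w6f.png")
S=cam("side");crop(S,(270,180,370,260),7,"s6.png");crop(S,(0,0,560,420),1,"s6f.png")
print(get_state()["tcp_pos"])
E
```

```text
t: 5.75
tcp_pos: [0.6042, 0.1145, 0.3189]
tool_rot: [[-1.0, -0.006, -0.002], [-0.006, 1.0, 0.001], [0.002, 0.001, -1.0]]
ft_force: [0.8, -0.4, -0.9]
finger_gap: 0.0246
[ 0.81260956 -0.42642681 -0.86363784] [ 0.0106584   0.00999339 -0.00805542]
[0.60397843 0.11533914 0.31924767]
```

View pics/w6.png

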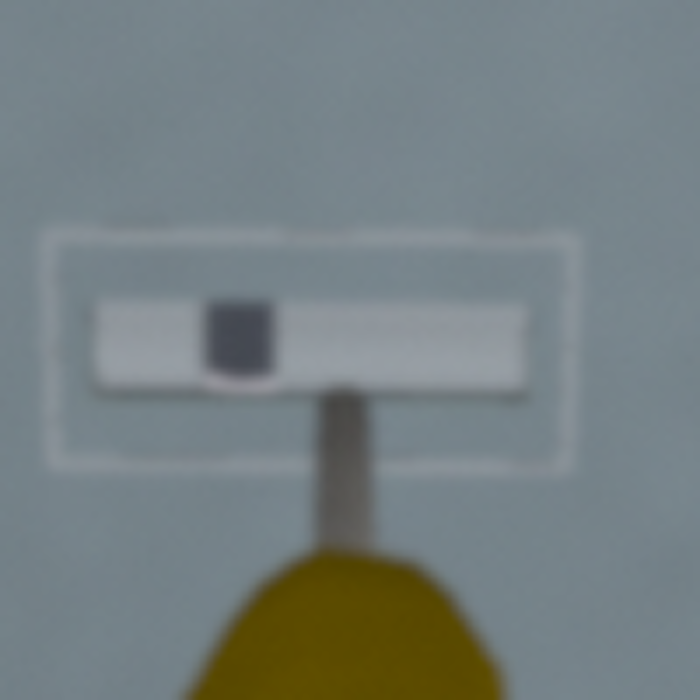

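View pics/s6.png

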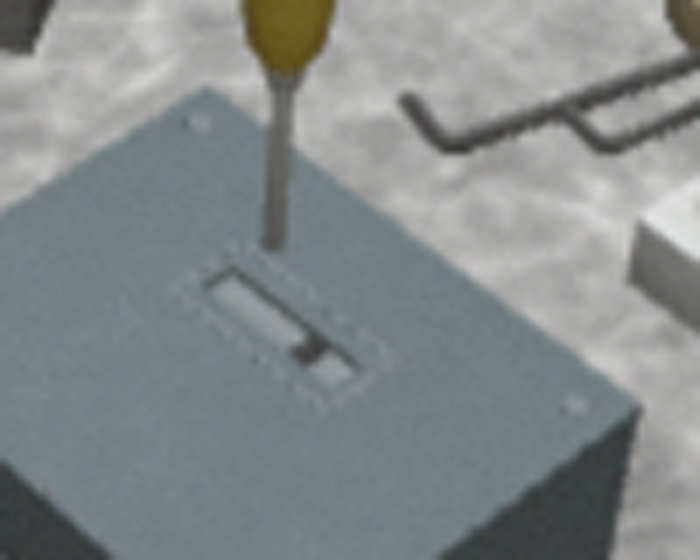

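View pics/s6f.png

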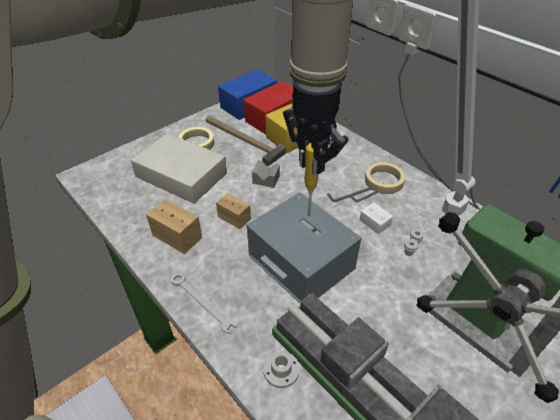

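```bash
python3 - <<'E'
from h import *
W=cam("wrist");S=cam("side")
g=lambda p,l,t,s:np.array([(p[0]+.5)/s-.5+l,(p[1]+.5)/s-.5+t])
w=lambda p,z:atz(W,g(p,230,140,7),z).round(4)
v=lambda p,z:atz(S,g(p,270,180,7),z).round(4)
print("slot W",w((312,346),.1),w((97,346),.1),w((527,346),.1),w((312,300),.1),w((312,393),.1))
print("slot S",np.mean([v(p,.1) for p in[(207,287),(236,266),(360,368),(335,385)]],0))
print("hole W",w((240,340),.094),w((205,340),.094),w((275,340),.094))
print("hole S",v((312,350),.094))
print("tip W",w((344,398),.129),"S",v((273,246),.129))
print(get_state()["tcp_pos"])
E
```

```text
slot W [0.6044 0.1108 0.1   ] [0.6046 0.0842 0.1   ] [0.6042 0.1373 0.1   ] [0.5986 0.1108 0.1   ] [0.6104 0.1108 0.1   ]
slot S [0.60445 0.10895 0.1    ]
hole W [0.6052 0.1016 0.094 ] [0.6052 0.0972 0.094 ] [0.6052 0.106  0.094 ]
hole S [0.608  0.1003 0.094 ]
tip W [0.6032 0.1148 0.129 ] S [0.6039 0.1147 0.129 ]
[0.60412472 0.1148668  0.31941969]
```

```bash
python3 -m pendant '[0,0,0,1,0,-10,-1, 0,0,0,1,0,-20,-1, 0,0,0,1,0,-28,-1, 0,0,0,1,0,-31,-1, 0,0,0,1,0,-31,-1, 0,0,0,1,0,-31,-1]'
python3 -m pendant '[0,0,0,0,0,-1,-1,0,0,0,0,0,-1,-1]'
python3 -m pendant '[0,0,0,0,0,-1,-1,0,0,0,0,0,-1,-1]'
python3 -m pendant '[0,0,0,0,0,-1,-1,0,0,0,0,0,-1,-1]'
```

```text
t: 6.55
tcp_pos: [0.6053, 0.1148, 0.2886]
tool_rot: [[-1.0, -0.007, -0.001], [-0.007, 1.0, 0.001], [0.001, 0.001, -1.0]]
ft_force: [-0.5, 0.3, -0.2]
finger_gap: 0.0246
t: 6.75
tcp_pos: [0.6054, 0.1147, 0.2879]
tool_rot: [[-1.0, -0.007, -0.0], [-0.007, 1.0, 0.001], [0.0, 0.001, -1.0]]
ft_force: [-0.4, -0.6, -0.8]
finger_gap: 0.0243
t: 6.95
tcp_pos: [0.6054, 0.1147, 0.2869]
tool_rot: [[-1.0, -0.007, -0.0], [-0.007, 1.0, 0.001], [0.0, 0.001, -1.0]]
ft_force: [0.8, -0.7, -0.2]
finger_gap: 0.0244
t: 7.15
tcp_pos: [0.6053, 0.1147, 0.2857]
tool_rot: [[-1.0, -0.007, -0.0], [-0.007, 1.0, 0.001], [0.0, 0.001, -1.0]]
ft_force: [-0.0, -0.6, -0.8]
finger_gap: 0.0243
```

```bash
python3 -m pendant '[0,0,0,0,0,-1,-1,0,0,0,0,0,-1,-1]'
python3 -m pendant '[0,0,0,0,0,-0.8,-1,0,0,0,0,0,-0.8,-1]'
python3 -m pendant '[0,0,0,0,0,-0.8,-1,0,0,0,0,0,-0.8,-1]'
```

```text
t: 7.35
tcp_pos: [0.6053, 0.1147, 0.2845]
tool_rot: [[-1.0, -0.007, -0.001], [-0.007, 1.0, 0.001], [0.001, 0.001, -1.0]]
ft_force: [0.7, 0.6, -0.0]
finger_gap: 0.0244
t: 7.55
tcp_pos: [0.6053, 0.1147, 0.2838]
tool_rot: [[-1.0, -0.007, -0.0], [-0.007, 1.0, 0.001], [0.0, 0.001, -1.0]]
ft_force: [0.1, -0.0, 0.5]
finger_gap: 0.0242
t: 7.75
tcp_pos: [0.6054, 0.1147, 0.2833]
tool_rot: [[-1.0, -0.007, 0.0], [-0.007, 1.0, 0.001], [-0.0, 0.001, -1.0]]
ft_force: [0.6, -0.6, 2.0]
finger_gap: 0.0243
```

```bash
python3 -m pendant '[0,0,0,0,0,-0.6,-1,0,0,0,0,0,-0.6,-1]'
python3 -m pendant '[0,0,0,0,-2,-0.2,-1,0,0,0,0,-4,-0.2,-1,0,0,0,0,-4,-0.2,-1]'
```

```text
t: 7.95
tcp_pos: [0.6054, 0.1147, 0.2828]
tool_rot: [[-1.0, -0.007, 0.0], [-0.007, 1.0, 0.001], [-0.0, 0.001, -1.0]]
ft_force: [-1.6, 0.4, 2.5]
finger_gap: 0.0244
t: 8.25
tcp_pos: [0.6056, 0.1106, 0.2828]
tool_rot: [[-1.0, -0.007, 0.001], [-0.007, 1.0, 0.001], [-0.001, 0.001, -1.0]]
ft_force: [-0.2, 2.3, 2.8]
finger_gap: 0.0248
```

```bash
python3 -m pendant '[0,0,0,0,-2,-0.2,-1,0,0,0,0,-4,-0.2,-1,0,0,0,0,-4,-0.2,-1]'
python3 -m pendant '[0,0,0,0,-2,-0.2,-1,0,0,0,0,-2,-0.2,-1]'
python3 -m pendant '[0,0,0,0,-1.5,-0.2,-1,0,0,0,0,-1.5,-0.2,-1]'
```

```text
t: 8.55
tcp_pos: [0.6057, 0.1061, 0.2827]
tool_rot: [[-1.0, -0.006, 0.001], [-0.006, 1.0, 0.001], [-0.001, 0.001, -1.0]]
ft_force: [-0.4, 1.2, 3.1]
finger_gap: 0.0247
t: 8.75
tcp_pos: [0.6057, 0.1036, 0.2825]
tool_rot: [[-1.0, -0.006, 0.001], [-0.006, 1.0, 0.001], [-0.001, 0.001, -1.0]]
ft_force: [0.2, 1.7, 2.6]
finger_gap: 0.0246
t: 8.95
tcp_pos: [0.6055, 0.1011, 0.2817]
tool_rot: [[-1.0, -0.005, -0.0], [-0.005, 1.0, -0.0], [0.0, -0.0, -1.0]]
ft_force: [-0.2, 0.1, -1.5]
finger_gap: 0.0247
```

```bash
python3 -m pendant '[0,0,0,0,-0.4,-2,-1,0,0,0,0,-0.4,-4,-1,0,0,0,0,-0.4,-4,-1]'
python3 -m pendant '[0,0,0,0,0,-2,-1,0,0,0,0,0,-4,-1,0,0,0,0,0,-4,-1]'
python3 -m pendant '[0,0,0,0,0,-1.5,-1,0,0,0,0,0,-1.5,-1]'
python3 -m pendant '[0,0,0,0,0,-1.5,-1,0,0,0,0,0,-1.5,-1]'
```

```text
t: 9.25
tcp_pos: [0.6052, 0.1005, 0.2769]
tool_rot: [[-1.0, -0.005, -0.001], [-0.005, 1.0, -0.001], [0.001, -0.001, -1.0]]
ft_force: [0.7, 0.4, -1.3]
finger_gap: 0.0249
t: 9.55
tcp_pos: [0.605, 0.1005, 0.2724]
tool_rot: [[-1.0, -0.005, -0.002], [-0.005, 1.0, -0.001], [0.002, -0.001, -1.0]]
ft_force: [-0.2, 0.4, -1.5]
finger_gap: 0.0244
t: 9.75
tcp_pos: [0.6049, 0.1005, 0.2706]
tool_rot: [[-1.0, -0.005, -0.002], [-0.005, 1.0, -0.001], [0.002, -0.001, -1.0]]
ft_force: [-0.1, 0.1, -1.0]
finger_gap: 0.0246
t: 9.95
tcp_pos: [0.6048, 0.1005, 0.2689]
tool_rot: [[-1.0, -0.005, -0.003], [-0.005, 1.0, -0.001], [0.003, -0.001, -1.0]]
ft_force: [-0.0, -0.3, -1.1]
finger_gap: 0.0244
```

```bash
python3 -m pendant '[0,0,0,0,0,-1.5,-1,0,0,0,0,0,-1.5,-1]'
python3 -m pendant '[0,0,0,0,0,-1.5,-1,0,0,0,0,0,-1.5,-1]'
python3 -m pendant '[0,0,0,0,0,-1.5,-1,0,0,0,0,0,-1.5,-1]'
```

```text
t: 10.15
tcp_pos: [0.6047, 0.1005, 0.2671]
tool_rot: [[-1.0, -0.005, -0.003], [-0.005, 1.0, -0.001], [0.003, -0.001, -1.0]]
ft_force: [0.3, 0.4, -1.2]
finger_gap: 0.024
t: 10.35
tcp_pos: [0.605, 0.1005, 0.2664]
tool_rot: [[-1.0, -0.005, -0.002], [-0.005, 1.0, -0.001], [0.002, -0.001, -1.0]]
ft_force: [-1.1, -0.6, 3.9]
finger_gap: 0.0244
t: 10.55
tcp_pos: [0.6052, 0.1005, 0.2659]
tool_rot: [[-1.0, -0.005, -0.001], [-0.005, 1.0, -0.0], [0.001, -0.0, -1.0]]
ft_force: [-1.3, -0.9, 6.6]
finger_gap: 0.0247
```

```bash
python3 -m pendant '[0,0,0,0,0,-2,-1,0,0,0,0,0,-2,-1]'
python3 -m pendant '[0,0,0,0,0,-2,-1,0,0,0,0,0,-2,-1]'
python3 - <<'E'
from h import *
T=cam("top");crop(T,(220,140,360,280),4,"t7.png")
E
```

```text
t: 10.75
tcp_pos: [0.6054, 0.1004, 0.265]
tool_rot: [[-1.0, -0.004, 0.001], [-0.004, 1.0, -0.0], [-0.001, -0.0, -1.0]]
ft_force: [-2.0, -1.1, 7.3]
finger_gap: 0.0247
t: 10.95
tcp_pos: [0.6055, 0.1003, 0.2642]
tool_rot: [[-1.0, -0.004, 0.002], [-0.004, 1.0, 0.0], [-0.002, 0.0, -1.0]]
ft_force: [-2.4, -0.5, 9.1]
finger_gap: 0.0243
```

View pics/t7.png

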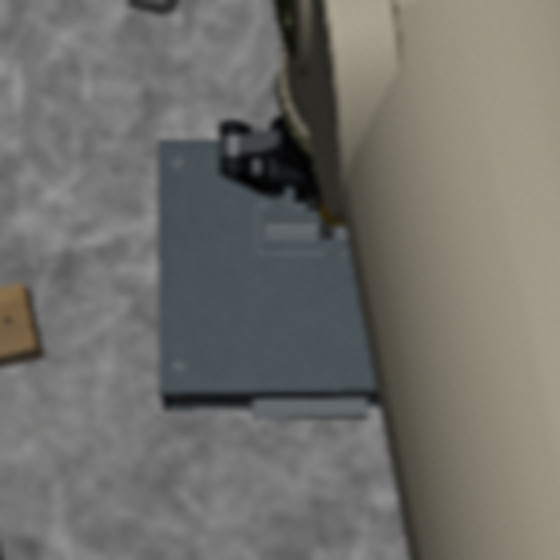

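```bash
python3 -m pendant '[0,0,0,-0.3,0,-2,-1,0,0,0,-0.3,0,-2,-1]'
python3 -m pendant '[0,0,0,-0.3,0,-2,-1,0,0,0,-0.3,0,-2,-1]'
python3 - <<'E'
from h import *
S=cam("side");crop(S,(230,100,380,310),3,"s8.png")
E
```

```text
t: 11.2
tcp_pos: [0.6053, 0.1002, 0.2635]
tool_rot: [[-1.0, -0.004, 0.003], [-0.004, 1.0, 0.001], [-0.003, 0.001, -1.0]]
ft_force: [-3.2, -1.2, 8.5]
finger_gap: 0.0244
t: 11.4
tcp_pos: [0.6052, 0.1001, 0.263]
tool_rot: [[-1.0, -0.004, 0.004], [-0.004, 1.0, 0.002], [-0.004, 0.002, -1.0]]
ft_force: [-2.8, 0.0, 8.9]
finger_gap: 0.0244
```

View pics/s8.png

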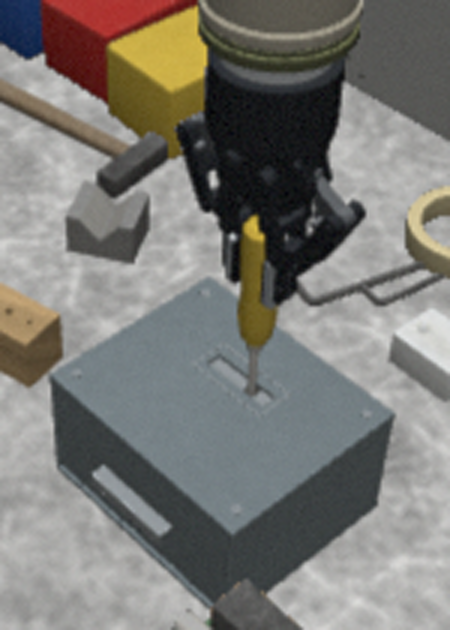

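```bash
python3 -m pendant '[0,0.25,0,0,0.2,-3,-1,0,0.25,0,0,0.2,-3,-1]'
python3 -m pendant '[0,0.2,0,0,0,-3,-1,0,0.2,0,0,0,-3,-1]'
```

```text
t: 11.65
tcp_pos: [0.6055, 0.1001, 0.2616]
tool_rot: [[-1.0, -0.004, 0.002], [-0.004, 1.0, 0.002], [-0.002, 0.002, -1.0]]
ft_force: [-2.6, -0.1, 9.1]
finger_gap: 0.0246
t: 11.85
tcp_pos: [0.6059, 0.0999, 0.2604]
tool_rot: [[-1.0, -0.004, 0.0], [-0.004, 1.0, 0.003], [-0.0, 0.003, -1.0]]
ft_force: [-3.5, -0.5, 11.3]
finger_gap: 0.0242
```

```bash
python3 -m pendant '[0,0.2,0,0,0,-3,-1,0,0.2,0,0,0,-3,-1]'
python3 - <<'E'
from h import *
S=cam("side");crop(S,(230,100,380,310),3,"s9.png")
E
```

```text
t: 12.05
tcp_pos: [0.6063, 0.0998, 0.2592]
tool_rot: [[-1.0, -0.003, -0.001], [-0.003, 1.0, 0.003], [0.001, 0.003, -1.0]]
ft_force: [-3.0, 0.4, 11.7]
finger_gap: 0.0242
```

View pics/s9.png

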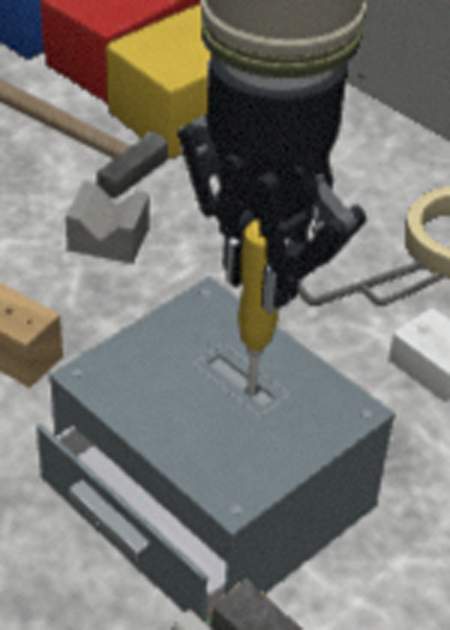

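The drawer has sprung open. I'll retract straight up now.

```bash
python3 -m pendant '[0,0,0,-0.5,0.3,5,-1,0,0,0,-0.8,0.3,15,-1,0,0,0,-0.8,0.3,25,-1,0,0,0,-0.8,0.3,40,-1,0,0,0,-0.8,0.3,60,-1,0,0,0,-0.8,0.3,65,-1,0,0,0,-0.8,0.3,65,-1]'
python3 - <<'E'
from h import *
s=get_state();print(s["ft_force"])
S=cam("side");crop(S,(200,100,400,310),3,"s10.png")
W=cam("wrist");crop(W,(0,0,560,420),1,"w10.png")
E
```

```text
t: 12.8
tcp_pos: [0.6058, 0.1001, 0.3251]
tool_rot: [[-1.0, -0.003, 0.001], [-0.003, 1.0, 0.004], [-0.001, 0.004, -1.0]]
ft_force: [1.3, -0.5, -1.1]
finger_gap: 0.0244
[ 1.26580773 -0.52624141 -1.0899034 ]
```

View pics/s10.png

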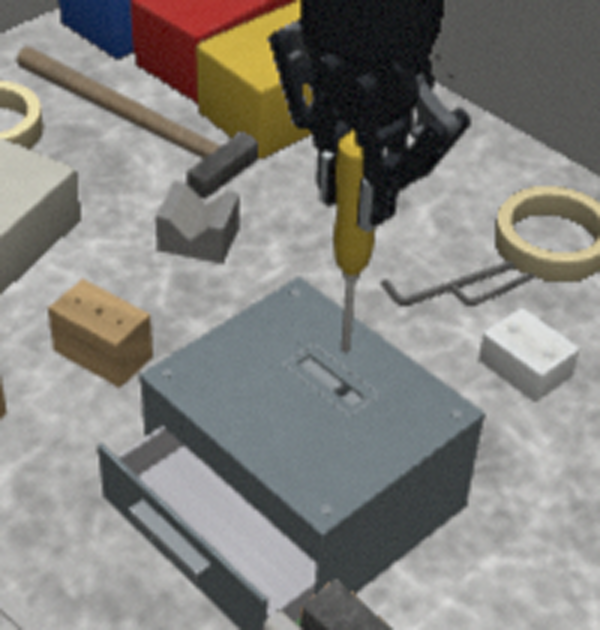

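View pics/w10.png

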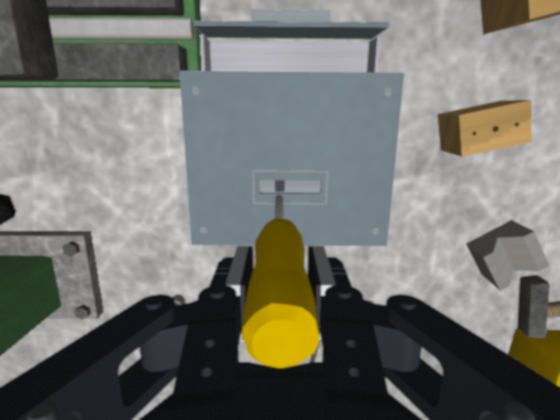

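```bash
python3 -m pendant '[0,0,0,-26,36,0,-1,0,0,0,-52,72,0,-1,0,0,0,-78,108,0,-1,0,0,0,-104,144,0,-1,0,0,0,-130,180,0,-1,0,0,0,-156,216,0,-1,0,0,0,-174,242,0,-1,-0.2,0,0,-183,253.8,-5,-1,-0.2,0,0,-183,253.8,-5,-1,-0.2,0,0,-183,253.8,-5,-1,-0.2,0,0,-183,253.8,-5,-1]'
python3 - <<'E'
from h import *
W=cam("wrist");crop(W,(230,140,330,240),7,"w11.png")
S=cam("side");crop(S,(140,160,215,235),8,"s11.png")
s=get_state();print(s["tcp_pos"],s["tool_rot"].round(4).tolist() if hasattr(s["tool_rot"],"round") else s["tool_rot"])
E
```

```text
t: 14.0
tcp_pos: [0.4238, 0.3519, 0.3181]
tool_rot: [[-1.0, 0.0, -0.002], [0.0, 1.0, -0.001], [0.002, -0.001, -1.0]]
ft_force: [-1.0, 0.7, -0.5]
finger_gap: 0.0246
[0.42355969 0.35232605 0.31835702] [[-1.0, -0.0003, -0.0018], [-0.0003, 1.0, -0.0007], [0.0018, -0.0007, -1.0]]
```

View pics/w11.png

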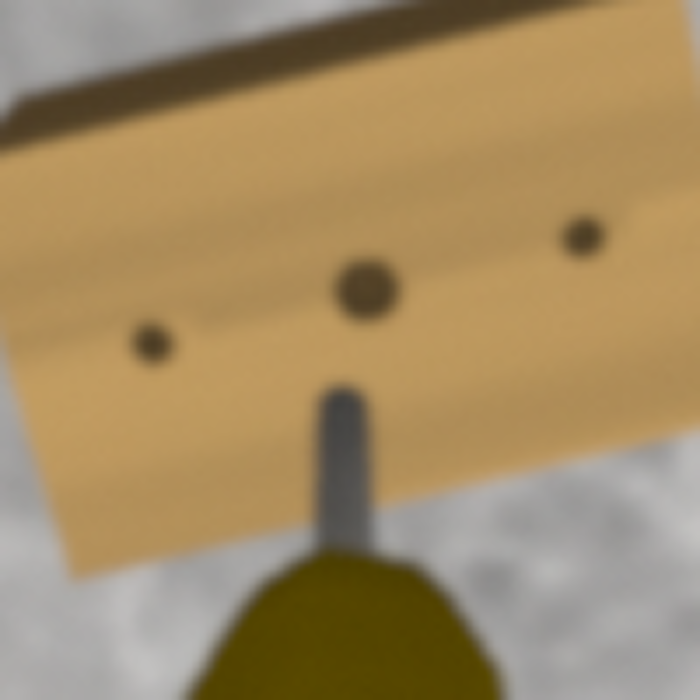

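View pics/s11.png

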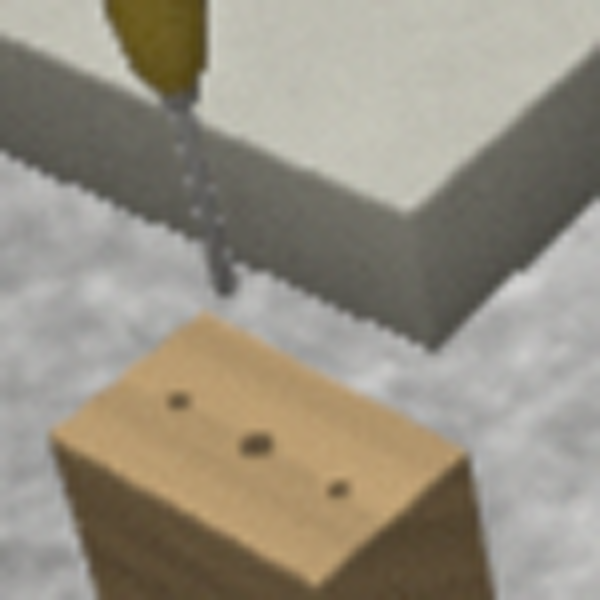

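```bash
python3 -m pendant '[0,-0.1,0,-0.4,1.8,-15,-1,0,-0.1,0,-0.4,1.8,-35,-1,0,-0.1,0,-0.4,1.8,-50,-1,0,-0.1,0,-0.4,1.8,-50,-1,0,-0.1,0,-0.4,1.8,-50,-1,0,-0.1,0,-0.4,1.8,-50,-1]'
python3 - <<'E'
from h import *
W=cam("wrist");crop(W,(230,140,330,240),7,"w12.png")
S=cam("side");crop(S,(140,160,215,235),8,"s12.png")
s=get_state();print(s["tcp_pos"],s["tool_rot"].round(4).tolist())
E
```

```text
t: 14.7
tcp_pos: [0.4239, 0.3541, 0.2696]
tool_rot: [[-1.0, 0.0, 0.001], [0.0, 1.0, 0.0], [-0.001, 0.0, -1.0]]
ft_force: [-0.2, 0.1, -0.3]
finger_gap: 0.0248
[0.42365247 0.3542429  0.26944137] [[-1.0, -0.0, 0.0013], [-0.0, 1.0, 0.0005], [-0.0013, 0.0005, -1.0]]
```

View pics/w12.png

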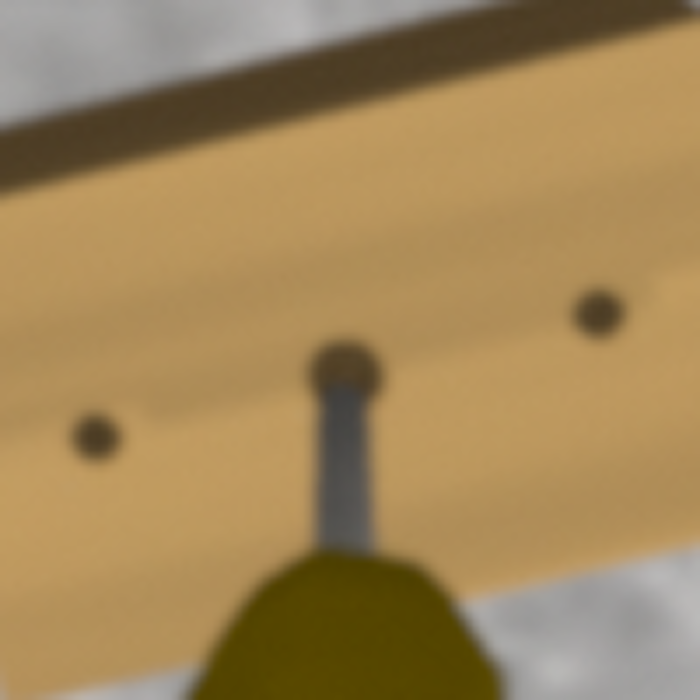

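View pics/s12.png

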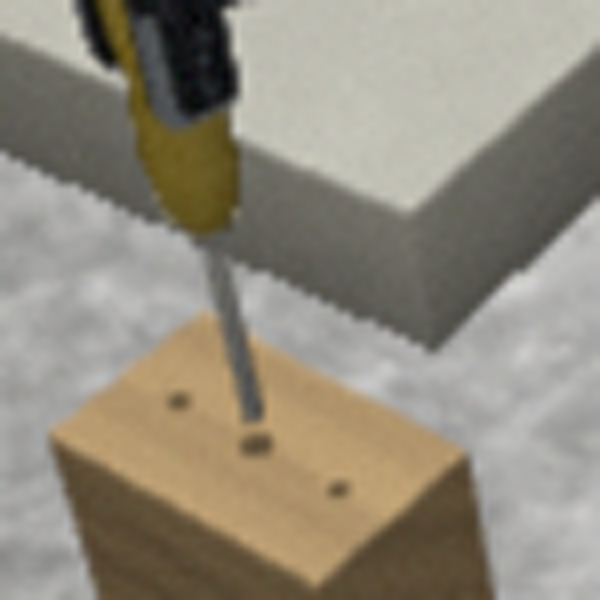

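```bash
python3 -m pendant '[0,-0.05,0,-0.5,0,-5,-1,0,-0.05,0,-0.5,0,-12,-1,0,-0.05,0,-0.5,0,-18,-1,0,-0.05,0,-0.5,0,-18,-1]'
python3 - <<'E'
from h import *
W=cam("wrist");crop(W,(230,140,330,240),7,"w13.png")
E
```

```text
t: 15.2
tcp_pos: [0.4226, 0.3539, 0.25]
tool_rot: [[-1.0, -0.0, 0.0], [-0.0, 1.0, -0.001], [-0.0, -0.001, -1.0]]
ft_force: [-0.2, 0.3, -0.6]
finger_gap: 0.0245
```

View pics/w13.png

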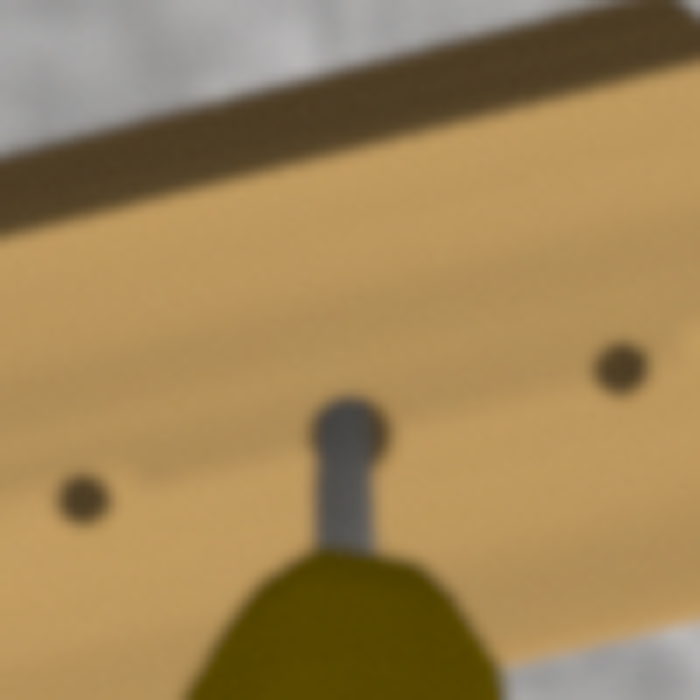

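```bash
python3 -m pendant '[0,0,0,0.3,0.4,-10,-1,0,0,0,0.3,0.4,-20,-1,0,0,0,0.3,0.4,-30,-1,0,0,0,0.3,0.4,-40,-1,0,0,0,0.3,0.4,-48,-1,0,0,0,0.3,0.4,-50,-1,0,0,0,0.3,0.4,-50,-1,0,0,0,0.3,0.4,-50,-1]'
python3 -m pendant '[0,0,0,0,0,-2,-1,0,0,0,0,0,-2,-1]'
python3 -m pendant '[0,0,0,0,0,-1.5,-1,0,0,0,0,0,-1.5,-1]'
```

```text
t: 16.05
tcp_pos: [0.4234, 0.3546, 0.201]
tool_rot: [[-1.0, 0.0, 0.002], [0.0, 1.0, -0.0], [-0.002, -0.0, -1.0]]
ft_force: [0.1, 0.0, -0.3]
finger_gap: 0.0245
t: 16.25
tcp_pos: [0.4234, 0.3547, 0.1992]
tool_rot: [[-1.0, -0.0, 0.002], [-0.0, 1.0, 0.0], [-0.002, 0.0, -1.0]]
ft_force: [0.9, 0.8, 0.1]
finger_gap: 0.0246
t: 16.45
tcp_pos: [0.4234, 0.3546, 0.1976]
tool_rot: [[-1.0, -0.0, 0.002], [-0.0, 1.0, 0.0], [-0.002, 0.0, -1.0]]
ft_force: [0.1, -0.4, -1.0]
finger_gap: 0.0245
```

```bash
python3 -m pendant '[0,0,0,0,-0.3,-1.5,-1,0,0,0,0,-0.3,-1.5,-1]'
python3 -m pendant '[0,0,0,0,0,-1,-1,0,0,0,0,0,-1,-1]'
python3 -m pendant '[0,0,0,0,0,-1,-1,0,0,0,0,0,-1,-1]'
```

```text
t: 16.65
tcp_pos: [0.4233, 0.3542, 0.1959]
tool_rot: [[-1.0, -0.0, 0.002], [-0.0, 1.0, -0.0], [-0.002, -0.0, -1.0]]
ft_force: [-0.2, 0.3, -0.4]
finger_gap: 0.0245
t: 16.85
tcp_pos: [0.4234, 0.3543, 0.1952]
tool_rot: [[-1.0, 0.0, 0.002], [0.0, 1.0, 0.0], [-0.002, 0.0, -1.0]]
ft_force: [-0.3, -0.8, 1.5]
finger_gap: 0.0243
t: 17.05
tcp_pos: [0.4236, 0.3543, 0.1951]
tool_rot: [[-1.0, 0.0, 0.002], [0.0, 1.0, 0.001], [-0.002, 0.001, -1.0]]
ft_force: [-2.3, -1.9, 7.6]
finger_gap: 0.0243
```

```bash
python3 -m pendant '[0,0,0,0,0,0.5,-1,0,0,0,0,0,0.5,0,0,0,0,0,0,0.5,1,0,0,0,0,0,0.5,1,0,0,0,0,0,0.5,1,0,0,0,0,0,0.5,1,0,0,0,0,0,0.5,1,0,0,0,0,0,0.5,1]'
python3 - <<'E'
from h import *
W=cam("wrist");crop(W,(0,0,560,420),1,"w14.png")
E
```

```text
t: 17.85
tcp_pos: [0.4236, 0.3543, 0.1956]
tool_rot: [[-1.0, 0.0, 0.002], [0.0, 1.0, 0.001], [-0.002, 0.001, -1.0]]
ft_force: [-0.1, 0.2, -0.7]
finger_gap: 0.0855
```

View pics/w14.png

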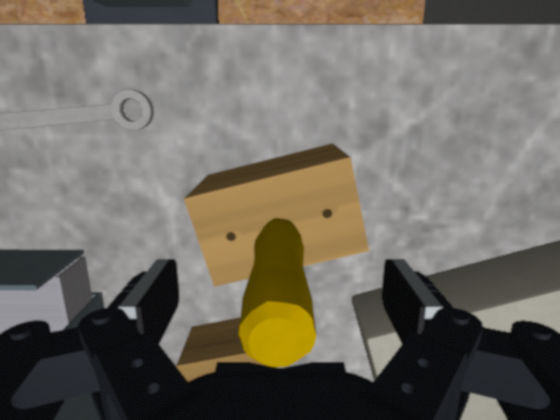

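Released. The driver stands clear of both fingers, so I'll go straight up and then back to the start side.

```bash
python3 -m pendant '[0,0,0,0,0,15,1,0,0,0,0,0,45,1,0,0,0,0,0,90,1,0,0,0,0,0,120,1,0,0,0,0,0,120,1]'
python3 -m pendant '[0,0,0,-35,37,0,1,0,0,0,-70,74,0,1,0,0,0,-105,111,0,1,0,0,0,-140,148,0,1,0,0,0,-175,185,0,1,0,0,0,-210,222,0,1,0,0,0,-220,232,0,1,0,0,0,-220,232,0,1]'
python3 - <<'E'
from h import *
g=lambda p,l,t,s:np.array([(p[0]+.5)/s-.5+l,(p[1]+.5)/s-.5+t])
S=cam("side");crop(S,(0,0,560,420),1,"s15f.png");crop(S,(120,150,270,270),5,"s15.png")
T=cam("top");crop(T,(40,40,520,340),1.6,"t15.png")
s=get_state();print(s["t"],s["tcp_pos"],s["ft_force"])
a=cv2.imread("pics/s1.png");b=cv2.imread("pics/s15.png");print(np.abs(a.astype(int)-b).mean())
E
```

```text
t: 18.4
tcp_pos: [0.425, 0.3554, 0.3209]
tool_rot: [[-1.0, 0.0, 0.009], [0.0, 1.0, 0.007], [-0.009, 0.007, -1.0]]
ft_force: [0.5, 0.7, -0.1]
finger_gap: 0.0852
t: 19.2
tcp_pos: [0.2002, 0.5896, 0.3191]
tool_rot: [[-1.0, -0.007, 0.006], [-0.007, 1.0, 0.006], [-0.006, 0.006, -1.0]]
ft_force: [-0.1, -0.1, -0.9]
finger_gap: 0.0854
19.3 [0.20499811 0.58717019 0.31981031] [ 0.39537938 -1.14481689 -0.55072371]
4.499666666666666
```

View pics/s15.png

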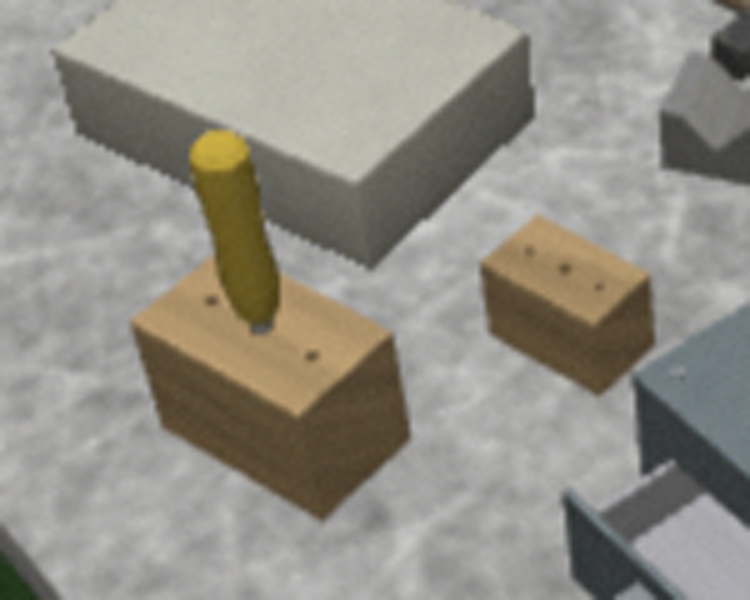

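View pics/s15f.png

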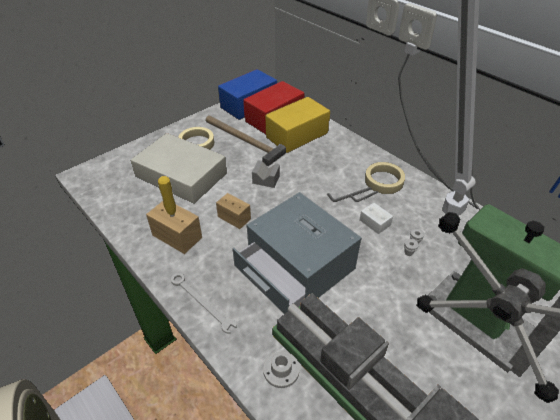

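View pics/t15.png

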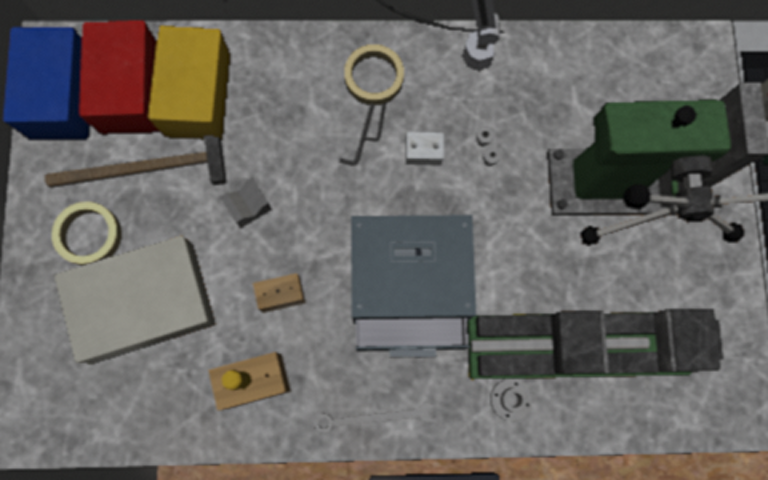

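The driver stands upright with its collar on the block, at the same pixels as at the start (handle end (218,150), collar (261,328) in the crop). The drawer is open and the bystanders look unmoved.

```bash
python3 -m pendant '[0,0,0,0,0,0,1,0,0,0,0,0,0,1,0,0,0,0,0,0,1]'; python3 -c "
from cell import *
print(finish_job())"
```

```text
t: 19.6
tcp_pos: [0.2062, 0.5865, 0.3199]
tool_rot: [[-1.0, 0.002, 0.009], [0.002, 1.0, 0.005], [-0.009, 0.005, -1.0]]
ft_force: [0.9, 0.5, 0.5]
finger_gap: 0.0855
the job is handed in; nothing more can be done
None
```

The drawer is open and the screwdriver is back in the middle bore of the big tool block. The job was handed in at about 19.6 s of the 72 s allowed.

- **Feeling for the hole:** I took the screwdriver and set its tip on the plate about 13 mm from where the cameras showed the hole. I slid it along the slot at about 2–3 N until the force fell away.
- **Releasing the latch:** I pushed the latch down about 7.5 mm, and the drawer sprang open. The highest vertical force I read was about 12 N, with about 3 N sideways. I read force only at the end of each short step, so brief peaks in between would not show.
- **Putting it back:** The screwdriver seated at the same height it was gripped at, with about 8 N on it before I let go. The last pictures show it upright with its collar on the block, at the same pixels as before.
- **Last checks:** The pictures show the drawer fully out, the spanner, flange and other things on the bench apparently unmoved, and the gripper clear of everything. I judged the bystanders by eye and did not measure them.
- **Disagreement:** The cameras differed by 1–3 mm on the bore and slot positions. I settled on positions from combined camera views, corrected with close-ups, and contact with the plate and bore confirmed them.

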